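# Couple the two dynamics trolleys with their pin

## Robot

A 6-joint arm with a two-finger parallel gripper is mounted at the origin on the work surface. World frame = base frame: x ahead of the robot, y to its left, z up, the work surface at z = 0. Lengths are in m, angles in rad, forces in N, time in s.
With the tool pointing down it reaches from about 0.275 to 0.725 m from the base axis. Payload 5.6 kg.
Tool frame: the origin (TCP) lies at the very end of the fingers, on their centre line; the grasp point (between the pads) lies r.grip_point_offset behind it (r.grip_point_offset is the distance from the TCP to the grasp point, in m); x points along the fingers, y is the direction in which the jaws open and shut, and the axes are right-handed (so a half turn about x gives the same grasp; the last joint's range is limited). The gripper opens to 85 mm and grips with 20 to 120 N. Pads are 22 mm wide; open, the fingers measure 114 mm over their backs; the gripper's body (76 mm by 85 mm) begins 54 mm behind the grasp point. The pads swing forward as they close: fully open they stand 13 mm farther back than shut.
Start: joints at [1.518, 0.255, 0.108, 0, -1.424, -0.285], TCP at [0.182, 0.519, 0.231] pointing down, gripper open.
Joint ranges: [-2.95, 2.95], [-1.21, 1.97], [-1.09, 1.5], [-2.87, 1.71], [-2.94, -0.07], [-3.05, 3.05]. Speed limits (rad/s): [2.57, 2.57, 3.14, 3.14, 3.14, 3.14].

## Interface

Orientations are given as a unit quaternion [w, x, y, z].
In Python, from plant import r, kin, viewer, status gives the robot as it stands. Calls block until the motion is done:
- r.reach(position, orientation): joint-space move of the TCP to a pose.
- r.servo_line(position, attitude=None, v=0.15, threshold=None): straight line of the TCP; attitude=None keeps the orientation; v is the mean speed in m/s. With threshold (N) it stops when the force on the tool has changed by that much, and returns True; else False.
- r.goto_joints(angles): joint-space move.
- r.command_gripper(opening, newtons=None): opening from 0.0 (shut) to 1.0 (fully open); newtons is the grip in N (None keeps the last); returns when the fingers have stopped.
- r.pause(seconds).
- kin.solve_ik(position, orientation): joint angles nearest the present ones, or None.
- viewer.read_camera(name): name is "scene" or "side" or "wrist"; returns a dict with "color" (480x640x3 uint8, blue, green, red), "fx", "fy", "cx", "cy" (pixels), "R" (3x3) and "t" (3): a world point X has camera coordinates R X + t. Camera axes: x right, y down, z forward; pixel columns grow to the right and rows downward; lengths in m; the calibration is good to about 2 mm. A picture is of the moment at which its call begins. There is no depth.
A pose or a line that the arm cannot do raises r.IKError and nothing moves.
- r.close_job(): hands the job in, once; it reports no verdict.
Trained networks look in the newest picture that a camera, given by its name, has taken for a name from the list of things; names that differ only in an ending like _2 or _b are one class to them, and where a whole thing is asked for, a point or a joint stands for the part that bears it (a point fixed in the world has none). Each returns a list of dicts, best first, with "score" (0 to 1); they miss things now and then, are a little off and sometimes report something else, mostly with a low value. They report only what shows in the picture. A call takes as long as a camera call.
- viewer.outline_of(camera, thing): "mask" (480x640 bool, what is visible of it) and "rect" ([centre column, centre row, width, height] in pixels, round what is visible of it).
Readings, each from a call of its own:
- status.get_time(): time.
- status.get_joints(): joint angles.
- status.get_dq(): joint speeds.
- status.get_joint_torque(): joint torques, N m.
- status.get_tool_pos(): TCP position.
- status.get_orientation(): TCP orientation.
- status.get_contact_force(): force on the tool from outside, world axes, zero at the start.
- status.get_wrist_torque(): the same for the moment, N m.
- status.get_gripper_width(): opening from 0.0 (shut) to 1.0 (fully open).
Only numpy, scipy, OpenCV 4.12 (cv2) and the standard library are available. Lean on these libraries where they do the work, as an engineer would, in place of code of your own. Each camera call takes 0.05 s, during which the arm holds its last target. There are 200 camera calls.

## Task

Couple the two trolleys on the track: roll the free one up so that its clevis straddles the parked one's tongue, and thread the coupling pin from the wooden block (collar and straight ringed grip) down through upper knuckle, tongue eye and lower knuckle until its collar sits on the clevis. The tongue floats in its box, so find its eye by feel, easing the trolley along with the pin resting lightly on the tongue, and never force the pin (20 N at most). Let go of it, and leave everything else where it is.

Things in the scene. Friction and masses are not known exactly. Their poses are not given: they have to be found in the camera images.
- track: fixed aluminium dynamics track, 830 mm long, 100 mm wide, along this frame's y axis, running surface 40 mm above the bench, with both trolleys. The +y part carries the clamped parked trolley; its deck (82 mm above the bench) has a load peg at y = 139 mm (top 129 mm) and the mass bar; a photogate arch 134 mm high stands at y = 300 mm. Origin: on the bench, on the centre line
- tongue_out (a point): where the eye of the parked trolley's tongue is if the tongue is drawn right out, 71.5 mm above the bench. The steel tongue (24 mm wide, 5 mm thick, this its top face) points to the track's -y; its eye, a 9.5 mm hole, is 42 mm from its round tip. The tongue floats in its box: the eye lies 0 to 32 mm from here towards the track's +y, unmeasured, and about 4 N slides it
- trolley (a joint): position of the rolling trolley along the track (m), growing towards the parked one (track's +y). At 0 the clevis holes are over point tongue_out, so they meet the eye somewhere from 0 to 0.032; the buffers meet at 0.036. It moves along the track only and stays where it is left; about 1.5 N rolls it
- clevis_top (a point): centre of the hole in the upper knuckle's top face on the rolling trolley, 81 mm above the bench; axes as the track's. Clevis: two plates 32 mm wide reaching 9 mm past the hole; upper 7 mm thick, a 10 mm gap for the tongue (2.5 mm play above and below), lower 6 mm thick, each with a 10 mm hole on this axis; 18 mm free below. The trolley's deck (82 mm high) begins 34 mm to -y
- load_peg (a point): top centre of the upright steel load peg in the middle of the rolling trolley's deck, 129 mm above the bench: 12 mm in diameter, 44 mm tall above a 3 mm foot disc on the deck. It can be pinched from above to roll the trolley
- pin: the steel coupling pin, upright in one hole of the wooden block, its collar on the block: shank 8 mm in diameter and 36 mm long below the collar, last 1.5 mm tapered to 6.6 mm; collar 19 mm across, 4 mm thick; straight ringed grip 13 mm in diameter up to 48 mm above the collar's underside. Origin: on the axis at the collar's underside; z up along the pin. Loose, about 60 g
- rack: wooden accessory block 44 x 120 x 48 mm, fixed; three holes 10 mm in diameter, 42 mm deep, in a row along its own y axis at -37, 0 and +37 mm: one holds the coupling pin, the others the ball-topped rod and the T-handled screw. Origin: centre of its underside
- ball_rod: bystander: plain steel rod 8 mm in diameter with a thin ring where it meets the block and a 20 mm black ball on top (its top 70 mm above the block), standing in another hole of the wooden block; leave it there. Origin: on its axis at the block's top face
- clamp_screw: bystander: dark screw 8 mm in diameter with a crosswise T-bar handle 53 mm long at 24 mm above the block, standing in another hole of the wooden block; leave it there. Origin: on its axis at the block's top face
- mass_bar: bystander: plain steel bar 60 x 26 x 22 mm lying across the deck of the parked trolley, at the end away from the coupling. Origin: centre of its underside
- beaker: bystander: glass beaker 76 mm across, 95 mm high. Origin: centre of its underside
- hanger_mass: bystander: brass hanger mass 40 mm across, 32 mm high with a thin stem and hook to 88 mm. Origin: centre of its underside
- stopwatch: bystander: flat dark stopwatch 56 x 62 x 18 mm. Origin: centre of its underside
- jar: bystander: glass jar with white lid, 65 mm across, 86 mm high. Origin: centre of its underside

How it is judged:
On the way, in this order (a step that is already met when the one before it is completed fails the run):
1. the rolling trolley is up to the parked one, its clevis over the tongue (value of joint trolley above -0.01 m), for 0.1 s.
2. the pin is threaded through both knuckles and the eye, its collar down on the clevis (horizontal distance between pin and clevis_top below 0.003 m and z of pin in the frame of clevis_top below 0.003 m and angle between pin's own z axis and vertical below 0.1 rad and value of joint trolley above -0.003 m), for 0.2 s.
At the end, for the whole second after the job is handed in: Pin released and at rest, upright within 0.1 rad in the clevis: axis within 3 mm of the clevis hole, collar underside within 3 mm of the upper knuckle's top; trolley at rest at -0.003 m or further on, where the pin can only be down through the tongue's eye (all of step 2 and z of pin in the frame of clevis_top above -0.003 m and linear speed of pin below 0.01 m/s and velocity of joint trolley between -0.01 and 0.01 m/s); the robot touches nothing.
It fails at once if the pin is forced: more than 20 N between it and the track, trolleys or tongue (contact force between pin and track above 20 N).
It fails at once if the ball-topped rod or the T-handled screw is moved more than 15 mm (distance of any of ball_rod, clamp_screw from where it was at the start of the episode above 0.015 m).
It fails at once if the mass bar on the parked trolley is moved more than 15 mm (distance of mass_bar from where it was at the start of the episode above 0.015 m).
It fails at once if something else on the bench is moved more than 15 mm (distance of any of beaker, hanger_mass, stopwatch, jar from where it was at the start of the episode above 0.015 m).
It also fails if it takes over 72 s, if anything falls off the work surface, if the arm or the gripper's body presses on something with over 40 N, if the wrist force passes 120 N, or if a joint passes its speed limit or range.

## Working session

There is one attempt and no reset: what is moved stays moved. The work goes in short steps, each a Python script; the robot and the scene stay as the last script left them, time stands still between calls to the robot, and variables do not carry over. Pictures are saved under pics/ and viewed, about 8 in all and at most 12, crops included, and the job is handed in when it is done.

```bash
ls; mkdir -p pics
python3 - <<'E'
from plant import r,kin,viewer,status
import cv2,numpy as np
print(r.grip_point_offset,status.get_time(),status.get_orientation(),status.get_tool_pos())
for c in ["scene","side"]:
    d=viewer.read_camera(c); cv2.imwrite(f"pics/{c}0.png",d["color"])
    print(c,d["fx"],d["cx"],d["cy"],np.round(d["R"],4).tolist(),np.round(d["t"],4).tolist())
    for n in ["track","trolley","clevis_top","load_peg","pin","rack","ball_rod","clamp_screw","mass_bar","beaker","hanger_mass","stopwatch","jar"]:
        o=viewer.outline_of(c,n); print(n,[(round(x["score"],2),np.round(x["rect"]).tolist()) for x in o[:2]])
E
```

```text
pics
0.0187 0.0 [ 0.11822533 -0.69692743  0.11955749  0.69715202] [0.1820421  0.51846913 0.23038613]
scene 509.4752742400566 318.1099463288509 244.95440551771847 [[0.5444, 0.8388, -0.0093], [0.6854, -0.4512, -0.5715], [-0.4836, 0.3047, -0.8206]] [-0.3284, -0.2936, 1.4173]
track [(0.59, [301.0, 306.0, 345.0, 273.0])]
trolley [(0.64, [264.0, 329.0, 100.0, 84.0])]
clevis_top [(0.82, [262.0, 333.0, 105.0, 86.0])]
load_peg [(0.91, [263.0, 332.0, 103.0, 89.0])]
pin [(0.45, [223.0, 258.0, 14.0, 16.0])]
rack [(0.62, [211.0, 272.0, 58.0, 42.0])]
ball_rod [(0.55, [207.0, 258.0, 13.0, 25.0])]
clamp_screw [(0.52, [191.0, 267.0, 10.0, 20.0])]
mass_bar [(0.87, [406.0, 225.0, 23.0, 26.0])]
beaker []
hanger_mass [(0.59, [293.0, 239.0, 22.0, 29.0]), (0.33, [263.0, 329.0, 106.0, 86.0])]
stopwatch [(0.75, [381.0, 164.0, 26.0, 20.0])]
jar [(0.89, [355.0, 357.0, 34.0, 48.0]), (0.46, [406.0, 223.0, 26.0, 24.0])]
side 581.3317996185888 326.396476160072 238.3302676280157 [[0.9756, -0.2195, 0.0007], [-0.1449, -0.6463, -0.7492], [0.1649, 0.7308, -0.6623]] [-0.5473, 0.1899, 1.0417]
track [(0.96, [380.0, 307.0, 211.0, 346.0]), (0.69, [228.0, 221.0, 40.0, 52.0])]
trolley [(0.91, [387.0, 323.0, 87.0, 110.0])]
clevis_top [(0.87, [387.0, 322.0, 90.0, 111.0])]
load_peg [(0.57, [386.0, 322.0, 86.0, 108.0])]
pin [(0.63, [272.0, 338.0, 11.0, 21.0]), (0.63, [319.0, 184.0, 29.0, 21.0])]
rack [(0.61, [273.0, 368.0, 27.0, 81.0])]
ball_rod [(0.56, [268.0, 348.0, 13.0, 35.0])]
clamp_screw [(0.53, [271.0, 374.0, 32.0, 20.0])]
mass_bar [(0.9, [321.0, 183.0, 28.0, 15.0])]
beaker [(0.96, [228.0, 220.0, 42.0, 50.0])]
hanger_mass [(0.87, [269.0, 280.0, 22.0, 39.0])]
stopwatch [(0.59, [208.0, 195.0, 29.0, 15.0])]
jar [(0.81, [440.0, 269.0, 38.0, 55.0])]
```

Run:
```python
import cv2
a=cv2.imread("pics/scene0.png");b=cv2.imread("pics/side0.png")
cv2.imwrite("pics/scene1.png",cv2.resize(a[150:450,130:480],None,fx=2,fy=2,interpolation=2))
cv2.imwrite("pics/side1.png",cv2.resize(b[140:440,190:510],None,fx=2,fy=2,interpolation=2))
```

```text
(no output)
```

View pics/scene1.png

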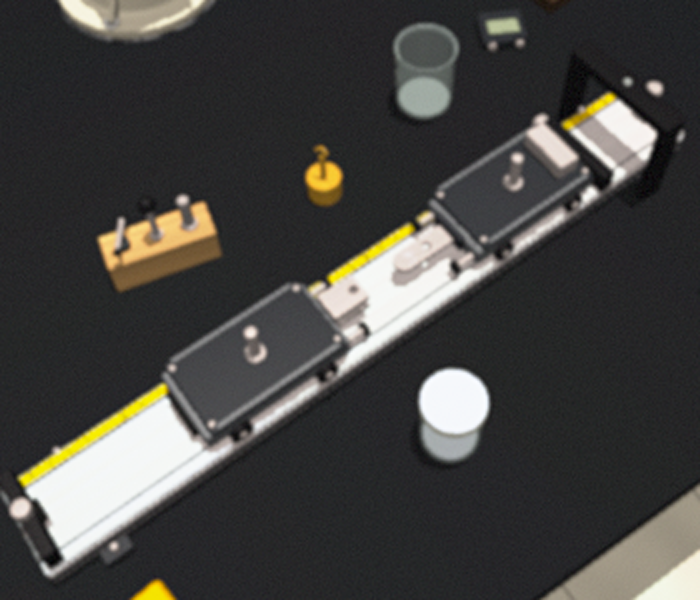

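View pics/side1.png

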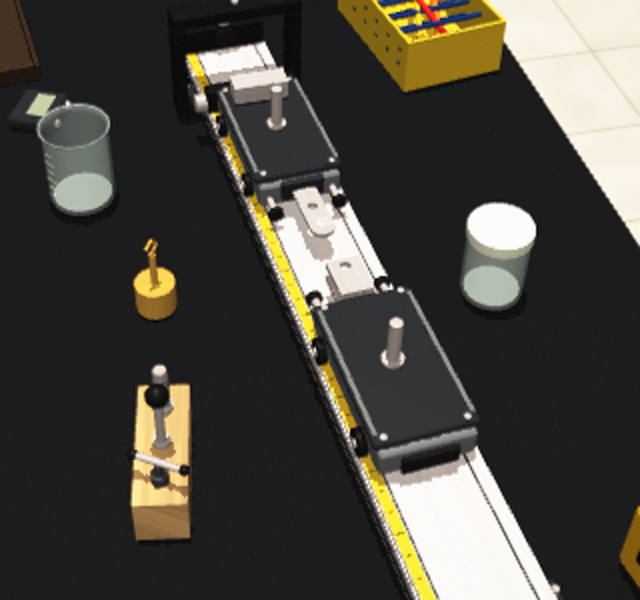

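The pictures show the pin at the +x end of the block's row (scene ~(221,250), side ~(269,325)), with the ball rod in the middle and the T-screw at the far end. The tongue eye is visible at scene (344,274) and side (346,242), and the clevis hole at scene (306,295) and side (363,272). Next I triangulate these points.

```bash
cat > h.py <<'E'
from plant import r,kin,viewer,status
import cv2,numpy as np
from scipy.spatial.transform import Rotation as Ro
def ray(d,uv):
    v=d["R"].T@np.array([(uv[0]-d["cx"])/d["fx"],(uv[1]-d["cy"])/d["fy"],1]); return -d["R"].T@d["t"],v
def atz(d,uv,z):
    c,v=ray(d,uv); return c+v*(z-c[2])/v[2]
def proj(d,X):
    c=d["R"]@np.asarray(X)+d["t"]; return np.array([d["fx"]*c[0]/c[2]+d["cx"],d["fy"]*c[1]/c[2]+d["cy"]])
def down(yaw):  # tool x down, jaw axis (tool y) along world angle yaw
    y=np.array([np.cos(yaw),np.sin(yaw),0]);x=np.array([0,0,-1.]);
    q=Ro.from_matrix(np.c_[x,y,np.cross(x,y)]).as_quat(); return [q[3],q[0],q[1],q[2]]
E
python3 - <<'E'
from h import *
S=viewer.read_camera("scene");D=viewer.read_camera("side")
P={"peg":((255,315.5),(388,301.5),.129),"peg2":((388,229),(328.5,185),.129),"pin":((221.5,250.5),(269.5,325),.096),"eye":((344.5,274),(346,242.5),.0715),"clev":((306.5,295),(363,272.5),.081),"ball":((203.5,251),(268.5,338),.108),
"screw":((191,264),(270,373),.072)}
W={}
for k,(a,b,z) in P.items():
    p,q=atz(S,a,z),atz(D,b,z); W[k]=(p+q)/2; print(k,np.round(p,4),np.round(q,4))
u=(W["peg2"]-W["peg"]);print("track yaw",np.degrees(np.arctan2(u[1],u[0])),"sep",np.linalg.norm(u))
n=u/np.linalg.norm(u); print("clev->peg",(W["peg"]-W["clev"])@n, "eye along from origin:",139-1e3*(W["peg2"]-W["eye"])@n,"clev",139-1e3*(W["peg2"]-W["clev"])@n)
v=W["pin"]-W["ball"];print("rack yaw",np.degrees(np.arctan2(v[1],v[0])))
E
```

```text
peg [ 0.6273 -0.156   0.129 ] [ 0.6287 -0.1557  0.129 ]
peg2 [0.6033 0.177  0.129 ] [0.6051 0.1769 0.129 ]
pin [ 0.4361 -0.136   0.096 ] [ 0.4352 -0.1346  0.096 ]
eye [0.6164 0.0589 0.0715] [0.614  0.0606 0.0715]
clev [ 0.6198 -0.038   0.081 ] [ 0.6215 -0.0362  0.081 ]
ball [ 0.4248 -0.1703  0.108 ] [ 0.429  -0.1706  0.108 ]
screw [ 0.4147 -0.2027  0.072 ] [ 0.4231 -0.2106  0.072 ]
track yaw 94.07770977631701 sep 0.3336347776667808
clev->peg -0.11896021967378631 eye along from origin: 21.342633742352206 clev -75.67455799299452
rack yaw 76.05238354005633
```

```bash
cat >> h.py <<'E'
def best(p,yaw):  # of the two equivalent jaw directions, the one with least wrist turn
    q0=np.array(status.get_joints()); c=[]
    for y in (yaw,yaw+np.pi):
        q=kin.solve_ik(p,down(y))
        if q is not None: c.append((abs(np.array(q)-q0).max()+0.3*abs(q[5]),y))
    return down(min(c)[1])
def F(): return np.round(status.get_contact_force(),2)
TY=np.radians(94.08); n=np.array([np.cos(TY),np.sin(TY),0])
E
python3 - <<'E'
from h import *
peg=np.array([.628,-.1558,0]); o=best(list(peg+[0,0,.2]),TY)
r.command_gripper(0.5)
r.reach(list(peg+[0,0,.165]),o); print(status.get_time(),F())
r.servo_line(list(peg+[0,0,.097]),v=.12)
r.command_gripper(0.0,20); print(status.get_time(),F(),status.get_gripper_width())
a=np.array(status.get_tool_pos())
r.servo_line(list(a+n*.093),v=.08); print(F(),status.get_tool_pos(),a)
r.command_gripper(0.5); print(status.get_time(),F())
r.servo_line(list(a+n*.093+[0,0,.07]),v=.2)
# to above the pin
pin=np.array([.4357,-.1353,0]); yw=np.radians(76.05+90)
o=best(list(pin+[0,0,.2]),yw)
r.reach(list(pin+[-0.0,0,.17]),o)
for c in ["scene","side","wrist"]:
    d=viewer.read_camera(c); cv2.imwrite(f"pics/{c}2.png",d["color"])
print(status.get_time(),F(),status.get_joints())
E
python3 - <<'E'
import cv2,numpy as np
a=cv2.imread("pics/scene2.png")[180:380,180:440];b=cv2.imread("pics/wrist2.png");
c=cv2.imread("pics/side2.png")[180:380,240:500]
L=np.vstack([cv2.resize(x,(390,300),interpolation=2) for x in (a,c)])
cv2.imwrite("pics/m2.png",np.hstack([L,cv2.resize(b,(400,300)) if 0 else cv2.copyMakeBorder(cv2.resize(b,(400,300)),0,300,0,0,0)]))
E
```

```text
4.85 [0.63 0.24 0.24]
5.9417 [-0.    0.61  4.23] 0.13059069534851908
[-1.51  0.8   5.9 ] [ 0.62166773 -0.06178613  0.0980138 ] [ 0.62856015 -0.15581564  0.09801627]
7.6583 [0.26 0.3  0.03]
9.5417 [-0.46 -0.33 -0.38] [ 4.44598878e-02  1.00555425e-01 -2.41536559e-01 -3.91498168e-05
 -1.22925494e+00 -2.88220989e-01]
```

View pics/m2.png

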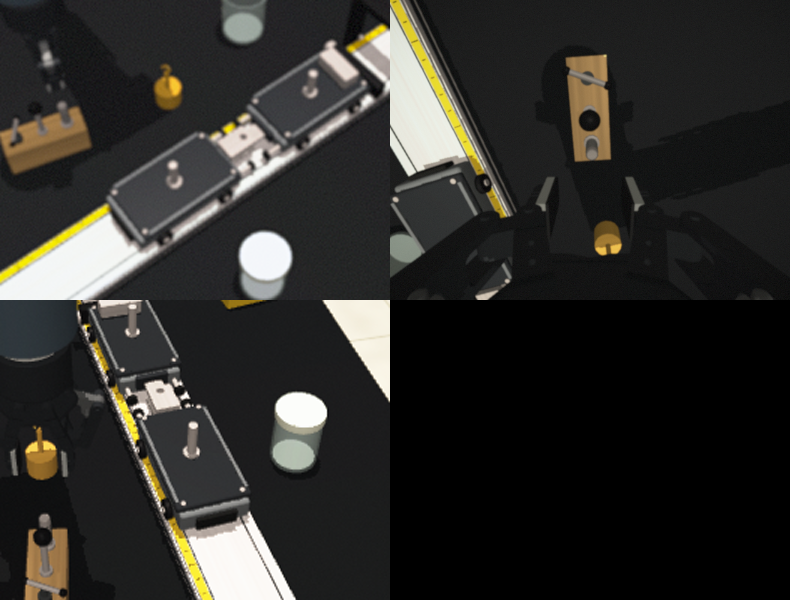

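Trolley is up to the parked one; in the wrist view the pin's top lies at about (323,235) px. I check it against calibration, along with the hanger position.

```bash
python3 - <<'E'
from h import *
S=viewer.read_camera("scene");D=viewer.read_camera("side");W=viewer.read_camera("wrist")
print("tcp",status.get_tool_pos(),"wrist cam at",-W["R"].T@W["t"])
print("hanger base",atz(S,(292,251),.0),atz(D,(268,293),0))
for n,z in (("pin",.0),("ball_rod",0),("rack",0)):
    for o in viewer.outline_of("wrist",n)[:2]: print(n,round(o["score"],2),np.round(o["rect"]))
print("pin top proj",proj(W,[.4357,-.1353,.096]),"rod top",proj(W,[.4265,-.1705,.118]))
c=W["color"][190:290,270:370]; cv2.imwrite("pics/w3.png",cv2.resize(c,(500,500),interpolation=cv2.INTER_CUBIC))
for nm,cam,c0,r0 in (("scene",S,0,0),("side",D,0,0)):
    print(nm,proj(cam,[.6214-.0066,-.0371+.094,.081]))
a=S["color"][240:300,310:370];b=D["color"][215:275,315:375]
cv2.imwrite("pics/c3.png",np.hstack([cv2.resize(x,(300,300),interpolation=2) for x in (a,b)]))
E
python3 -c "
import cv2,numpy as np
a=cv2.imread('pics/w3.png');b=cv2.imread('pics/c3.png')
cv2.imwrite('pics/m3.png',np.vstack([cv2.resize(b,(600,300)),cv2.copyMakeBorder(cv2.resize(a,(300,300)),0,0,0,300,0)]))"
```

```text
tcp [ 0.43594256 -0.13518883  0.16983951] wrist cam at [ 0.41865022 -0.20553831  0.31164647]
hanger base [0.46144249 0.01876991 0.        ] [ 4.50253045e-01  2.75637933e-02 -1.11022302e-16]
pin 0.85 [322. 236.  25.  46.]
ball_rod 0.57 [322. 190.  37.  44.]
rack 0.93 [317. 175.  74. 173.]
pin top proj [319.90381776 247.36623979] rod top [320.83354411 196.27305147]
scene [343.42696461 271.53005839]
side [346.96923476 240.05312505]
```

View pics/m3.png

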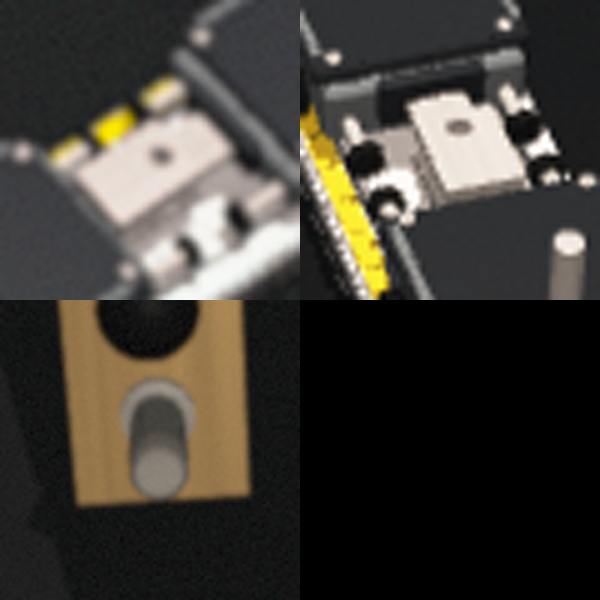

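Clevis hole is now at scene (342.4,271.2) and side (346.8,240.4), as predicted; the pin is upright in the block. Grasp it.

Run:
```python
from h import *
S=viewer.read_camera("scene");D=viewer.read_camera("side");W=viewer.read_camera("wrist")
h1,h2=atz(S,(342.4,271.2),.081),atz(D,(346.8,240.4),.081); print("hole",h1,h2); H=(h1+h2)/2
pw=atz(W,(323,247.5),.096); print("pin by wrist",pw)
p=np.array([.4357,-.1353,0])*.5+pw*[.5,.5,0]; p[2]=.059
r.servo_line(list(p+[0,0,.06]),v=.15); r.servo_line(list(p),v=.1)
r.command_gripper(0.0,40); print(status.get_gripper_width(),F(),status.get_time())
t=np.array(status.get_tool_pos()); f0=F()
r.servo_line([t[0],t[1],.15],v=.12); print(F(),status.get_gripper_width())
o=best([H[0],H[1],.2],TY-np.pi/2)
r.reach([H[0],H[1],.20],o)
# collar underside ~ TCP-0.011 ; pin end 36 below: end 8 mm above the clevis
r.servo_line([H[0],H[1],.081+.008+.036+.011],v=.1)
r.pause(.3);print(status.get_tool_pos(),F(),status.get_time())
S=viewer.read_camera("scene");D=viewer.read_camera("side");W=viewer.read_camera("wrist")
print("proj hole",proj(S,H),proj(D,H))
a=S["color"][220:300,300:380];b=D["color"][185:265,305:385]
cv2.imwrite("pics/m4.png",np.hstack([cv2.resize(x,(400,400),interpolation=cv2.INTER_CUBIC) for x in (a,b)]))
for k,d in (("S",S),("D",D),("W",W)): cv2.imwrite(f"pics/f4{k}.png",d["color"])
```

```text
hole [0.61294245 0.05555985 0.081     ] [0.6142299  0.05598779 0.081     ]
pin by wrist [ 0.43362704 -0.13479454  0.096     ]
0.1364264694084731 [-1.48  1.01  3.84] 11.6083
[-0.39 -0.28 -2.31] 0.1374951858289998
[0.61378755 0.05586872 0.13646799] [ 0.02 -0.29 -0.53] 14.6417
proj hole [342.65761844 271.36997413] [346.50581221 240.51960747]
```

View pics/m4.png

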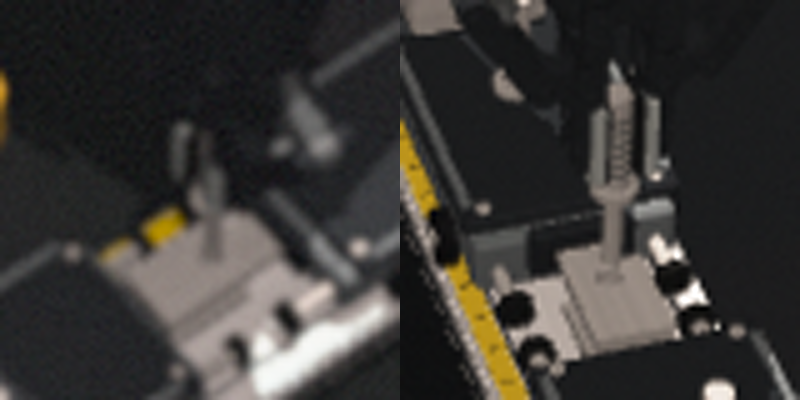

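Run:
```python
from h import *
from scipy.optimize import least_squares
S=viewer.read_camera("scene");D=viewer.read_camera("side")
def tri(a,b): return least_squares(lambda X:np.r_[proj(S,X)-a,proj(D,X)-b],[.614,.056,.1]).x
print("tip",tri((342.6,271.6),(347.2,240)),"collar",tri((341.4,258),(348,222)))
for z in (.081,.085,.089,.125,.130): print(z,proj(S,[.6136,.0558,z]),proj(D,[.6136,.0558,z]))
A=S["color"][245:285,325:365];B=D["color"][215:255,328:368]
cv2.imwrite("pics/m5.png",np.hstack([cv2.resize(x,(400,400),interpolation=cv2.INTER_CUBIC) for x in (A,B)])*1)
im=cv2.imread("pics/m5.png"); cv2.imwrite("pics/m5.png",cv2.convertScaleAbs(im,alpha=1.6))
```

```text
tip [0.6147759  0.05478203 0.0828509 ] collar [0.61310228 0.0507644  0.13318756]
0.081 [342.6716141  271.36883086] [346.50941376 240.50983042]
0.085 [342.72927556 270.35943769] [346.55807203 238.96960022]
0.089 [342.78729257 269.34382033] [346.60695953 237.42211384]
0.125 [343.32600384 259.91340532] [347.05753564 223.15956495]
0.13 [343.40326651 258.56088285] [347.121664   221.12964425]
```

View pics/m5.png

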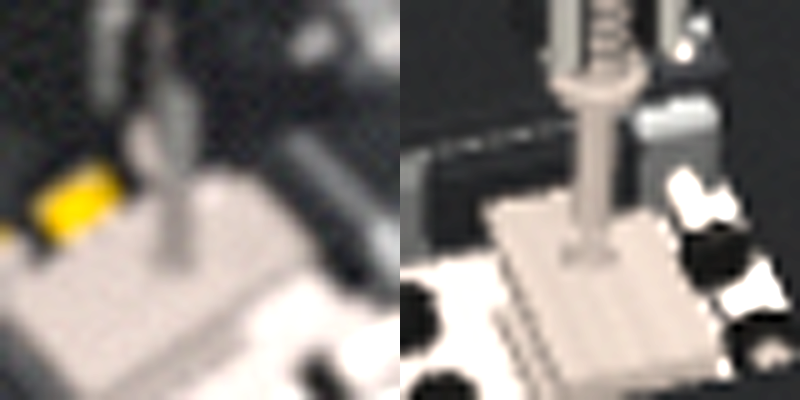

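Pin is over the hole within about 1 mm in both views, hole at side (346.8,240.4) and shank tip at about (347.4,239). I descend gently.

Run:
```python
from h import *
t=np.array(status.get_tool_pos())
hit=r.servo_line([t[0],t[1],.112],v=.012,threshold=2.5)
print(hit,status.get_tool_pos(),F(),status.get_wrist_torque(),status.get_time())
```

```text
True [0.61368307 0.05577262 0.1190352 ] [0.6  0.53 3.16] [0.08522614 0.06749504 0.03470386] 16.2167
```

Contact 9 mm below the knuckle top means the pin is through the upper knuckle and resting on the tongue. Now the search toward +y.

Run:
```python
from h import *
t=np.array(status.get_tool_pos()); z0=t[2]
for i in range(1,13):
    q=t+n*.0008*i
    r.servo_line([t[0]+n[0]*.0008*(i-1),t[1]+n[1]*.0008*(i-1),z0+.0004],v=.02)
    r.servo_line([q[0],q[1],z0+.0004],v=.01)
    f=F()
    hit=r.servo_line([q[0],q[1],z0-.0025],v=.012,threshold=2.0)
    z=status.get_tool_pos()[2]; print(i,hit,round(z-z0,5),f,F(),round(status.get_time(),2))
    if not hit or z<z0-.0015: break
```

```text
1 True -0.0001 [-0.29  0.02  0.4 ] [0.24 0.5  3.47] 16.93
2 True -0.00051 [ 0.21  0.51 -0.33] [0.29 0.05 3.21] 17.63
3 True -0.00122 [ 0.06 -1.88 -1.26] [0.7  0.01 0.47] 18.34
4 False -0.00277 [ 0.43 -1.71 -0.02] [ 0.15 -1.93 -2.45] 19.23
```

Run:
```python
from h import *
t=np.array(status.get_tool_pos())
hit=r.servo_line([t[0],t[1],.0895],v=.02,threshold=4)
print(hit,status.get_tool_pos(),F(),status.get_gripper_width(),status.get_time())
```

```text
True [0.61331459 0.05878469 0.09275984] [-0.64 -0.14  4.73] 0.13763179040627047 20.3083
```

Collar contact came at the expected height (TCP 0.0928 m). I release, retract and look.

Run:
```python
from h import *
t=np.array(status.get_tool_pos())
r.command_gripper(0.4); r.servo_line([t[0],t[1],.19],v=.12)
r.reach([.45,.20,.25],status.get_orientation()); r.pause(.3)
print(status.get_tool_pos(),F(),status.get_time())
S=viewer.read_camera("scene");D=viewer.read_camera("side")
a=S["color"][220:300,300:380];b=D["color"][185:265,305:385]
cv2.imwrite("pics/m6.png",np.hstack([cv2.resize(x,(400,400),interpolation=cv2.INTER_CUBIC) for x in (a,b)]))
for c,d in (("scene",S),("side",D)): print(c,"top if seated",proj(d,[t[0],t[1],.129]),"collar",proj(d,[t[0],t[1],.083]))
```

```text
[0.45048845 0.19946217 0.24942455] [ 0.04 -0.01  0.45] 22.8167
scene top if seated [344.5204498 258.0573395] collar [343.79382152 270.10554974]
side top if seated [346.57538072 220.57193266] collar [346.01574492 238.76757701]
```

View pics/m6.png

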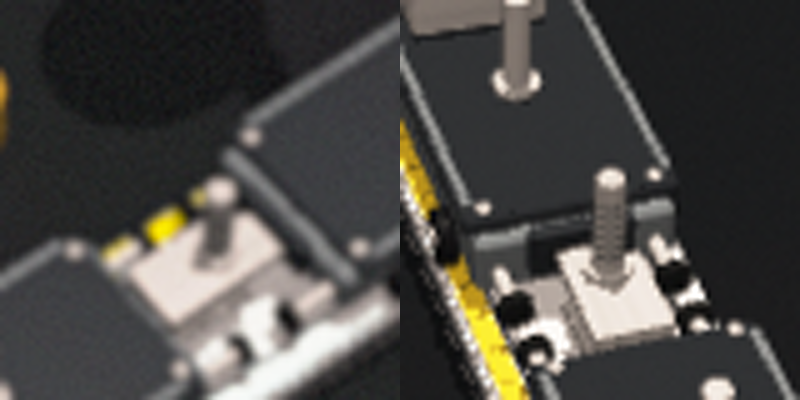

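The pin stands upright with its collar on the clevis: its top is at scene (344,257) and side (347,220), within about 1 px of the seated prediction. Handing in.

```bash
python3 -c "
from plant import r
r.close_job()"
```

```text
the job is handed in; nothing more can be done
```

I coupled the trolleys and handed the job in; no verdict is reported, so the result rests on my own checks. I used about 23 of the 72 s.

- **Trolley:** I pinched the load peg and rolled the trolley 93–94 mm towards the parked one, stopping about 4 mm short of where the pictures put the eye.
- **Threading:** I moved the pin over the clevis and lowered it lightly. It met the tongue about 9 mm below the knuckle top, at about 3 N. I then eased it forward about 3 mm in 0.8 mm steps until it dropped into the eye.
- **Seating:** The collar stopped on the clevis at the expected height, at about 5 N. The highest tool force I read during threading and seating was also about 5 N, against the 20 N limit.
- **Last checks:** After I let go and backed off, both cameras showed the pin upright with its collar on the clevis. Its top was within about 1 px of the predicted seated position. The tool read almost no force.

I could not read the trolley's joint value directly; its position is inferred from the pin going through the eye. I did not measure the bystander objects again at the end. The arm showed no contact near them.

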